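# Run in the bindery's thread winder and stop it at the pointer

## Task

Run in the thread winder by its crank: turn it anticlockwise (seen from above) until the steel platter turns at 15 turns a minute, keep the platter between 12 and 18 for at least six seconds, and never let it exceed 24. Then bring it to a standstill with its threading post in front of the pointer's tip, within 15 mm of dead in line, let go of the crank and move clear. The platter must be driven only through the crank, never pushed itself, and the other things on the bench stay where they are.

Things in the scene. Friction and masses are not known exactly. Their poses are not given: they have to be found in the camera images.
- rotor (a joint): the platter's angle about the vertical, rad, growing anticlockwise seen from above, counting on over whole turns without limit; at every whole turn (0, 2 pi, ..) the post stands at the pointer's tip. Starts anywhere. Its bearing drags with 0.004 N m plus 0.004 N m per rad/s. With the crank held still at 15 turns a minute the platter runs on for 0.3 to 1.5 s, 10 to 50 degrees.
- platter: turning steel disc 260 mm across, 8 mm thick, top 63 mm above the bench, carrying a wooden drum (80 mm across, 54 mm tall, top at 117 mm) and the post; 3.5 kg, inertia 0.028 kg m2 nominal, truly 0.8 to 1.6 times that. Origin on the axis at bench height, z up, x towards the post.
- shoe: drag shoe: loose aluminium block 36 mm cube, nominal 110 g (hidden, 0.4 to 1.5 times that), riding on the platter 74 mm from the axis inside a fixed cage opposite the pointer, top under 110 mm. It rubs the platter with about 0.05 N m (0.015 to 0.085), at any speed. Leave it in its cage. Origin under its centre.
- crank (a joint): angle of the crank against the platter (not the bench), rad, growing anticlockwise; the crank arm points the same way as the post at 0. A fluid slip clutch joins the two: torque on the platter 0.045 N m per rad/s of difference, so the platter lags the crank by some 0.6 s, and at 15 turns a minute wants 20 to 36 on the crank, depending on the drag. Starts anywhere; no limit.
- axis (a point): point on the vertical axis of platter and crank, 63 mm above the bench, at the level of the platter's top. It stays still: the winder is bolted down, on a round green base 320 mm across.
- handle (a point): the crank's upright round wooden grip, 28 mm in diameter, from 137 to 192 mm above the bench, free to spin on its pin, so a gripper holding it need not turn while the crank goes round. The point lies on the grip's axis 172 mm above the bench; it circles the axis at 65 mm radius. The flat steel crank arm lies under it, top at 135 mm.
- post (a point): threading post: upright dark steel pin with a round head 24 mm across near the platter's rim; this point is on its axis, 115 mm from the platter's axis and 95 mm above the bench. Top at 97 mm.
- mark (a point): where the post's point must come to rest: before the tip of the pointer, 115 mm from the axis and 95 mm above the bench. The pointer is a fixed dark steel arrow on a round pillar at the edge of the base, outside the platter, top 99 mm above the bench, pointing inwards at the axis.
- bobbin: loose empty wooden bobbin, 56 mm across and 56 mm tall, standing near the winder; origin under its centre
- lath: loose wooden lath 170 x 22 x 14 mm lying near the winder; origin under its centre, x along it
- press_weight: loose dark steel block 70 x 50 x 35 mm near the winder; origin under its centre
- paste_brush: loose brush lying on the right of the bench
- tub: loose white plastic bowl, 100 mm across and 60 mm tall, on the right
- green_book: loose green book lying flat, 210 x 150 x 34 mm, on the left
- glue_jar: loose white jar, 64 mm across and 85 mm tall, on the left

How it is judged:
By the outcome, as a careful person would: the job done as asked, in the order asked, and still so for the second after the job is handed in, with the robot touching nothing.
It also fails if it takes over 72 s, if anything falls off the work surface, if the arm or the gripper's body presses on something with over 40 N, if the wrist force passes 120 N, or if a joint passes its speed limit or range.

## Robot

A 7-joint arm with a two-finger parallel gripper is mounted at the origin on the work surface. World frame = base frame: x ahead of the robot, y to its left, z up, the work surface at z = 0. Lengths are in m, angles in rad, forces in N, time in s.
With the tool pointing down it reaches from about 0.4 to 0.85 m from the base axis. Payload 4.5 kg.
Tool frame: the origin (TCP) lies midway between the tips of the shut fingers; the grasp point (between the pads) lies 19 mm behind it; z points along the fingers, y is the line along which they close (so a half turn about z gives the same grasp; the last joint's range is limited). The gripper opens to 85 mm and grips with 20 to 120 N. Pads are 22 mm wide; open, the fingers measure 114 mm over their backs; the gripper's body (76 mm by 85 mm) begins 54 mm behind the grasp point. The pads swing forward as they close: fully open they stand 13 mm farther back than shut.
Start: joints at [1.383, 0.689, -0.195, 1.565, 0.157, 0.902, -0.215], TCP at [0.138, -0.61, 0.231] pointing down, gripper open.
Joint ranges: [-3.01, 3.01], [-0.46, 2.08], [-1.47, 1.51], [0.13, 2.56], [-1, 4.14], [0.04, 2.09], [-2.66, 2.66]. Speed limits (rad/s): [2.57, 2.57, 3.14, 3.14, 3.14, 3.14, 3.14].

## Interface

Orientations are given as a unit quaternion [w, x, y, z].
In Python, from station import arm gives the robot as it stands. The module is installed in compiled form; this text tells all that it offers.
- The arm moves only by the tool send_rows, never from a script. Its argument "plan" is a list of rows, each a list of 4 numbers: the shift along the tool's x, y, z scaled (see below), then the turn about the tool's z scaled (see below). In form: [[dx, dy, dz, spin], ...]. A call has 1 to 5 rows; each row is the pose to reach, as a shift and turn from the pose commanded when the call began, along the tool's axes at that moment, turning the shorter way round; what a row does not reach only later rows make up. The controller multiplies each number of a shift by 30 cm and each number of a turn by 180 degrees. A row lasts 1/10 s, in which the tool goes at most 50 mm and 8.59 degrees, less where a joint would pass 70% of its speed; a pose out of reach is approached as far as the arm can. A call with a number of a shift or a turn outside -1 to 1 is refused whole. A call with a gripper value outside its range is refused whole. "grip" is the closure, from 0 (fully open) to 1 (shut), set as the call begins (left out, the last holds). The fingers move at their own pace and stop on an object; "force" is the grip in N (left out, the last holds). Time passes only in rows, so rows that repeat a pose let the fingers close. It gives the time, the measured TCP pose, the force, the opening and the grip force at its end, in the units of the state.
- arm.observe(): the state, without advancing time (a new reading comes with each control period).
- arm.grab_frame(name): name is "side" or "top"; returns a dict with "image" (480x640x3 uint8, red, green, blue), "range_z" (480x640 float32, m along the optical axis (not along the pixel's ray), 0 where there is no reading), "camera_matrix" (3x3 intrinsics, pixels), "xyz" and "rotation" of the camera in the world. Camera axes: x right, y down, z forward; pixel columns grow to the right and rows downward; lengths in m; the calibration is good to about 2 mm. A picture is of the moment at which its call begins.
- arm.close_job(): hands the job in; it is judged then, once.
The state is a dict: "t": time; "q": joint angles; "joint_velocities": joint speeds; "effort": joint torques, N m; "eef_pos": TCP position; "tcp_rot": TCP orientation; "contact_force": force on the tool from outside, world axes, zero at the start; "wrist_torque": the same for the moment, N m; "grip_width": finger opening in m; "gripper_force": force on a finger pad.
Only numpy, scipy, OpenCV 4.12 (cv2) and the standard library are available. Lean on these libraries where they do the work, as an engineer would, in place of code of your own. Each camera call takes 0.05 s, during which the arm holds its last target. There are 200 camera calls.

## Working session

There is one attempt and no reset: what is moved stays moved. The work goes in short steps, Python scripts to look and compute and a tool call to move; the robot and the scene stay as the last step left them, time stands still between calls to the robot, and variables do not carry over. Pictures are saved under pics/ and viewed, at most 10 in all, crops included, and the job is handed in when it is done.

Besides the shell and the picture viewer there is one more tool, called after "Request:" as name(argument=value, ...) on one line, values as JSON. send_rows: Moves the arm, as the interface text tells. Its arguments: {"type":"object","properties":{"plan":{"type":"array"},"grip":{"type":"number"},"force":{"type":"number"}},"required":["plan"]}

```bash
mkdir -p pics; cat > h.py <<'E'
import numpy as np, cv2
from station import arm
def grab(n):
    f=arm.grab_frame(n); return f
def save(f,name): cv2.imwrite('pics/'+name, f['image'][:,:,::-1])
def ray(f,u,v):
    K=f['camera_matrix']; d=np.array([(u-K[0,2])/K[0,0],(v-K[1,2])/K[1,1],1.]); return np.array(f['xyz']), np.array(f['rotation'])@d
def onz(f,u,v,z):
    o,d=ray(f,u,v); return o+d*(z-o[2])/d[2]
def cloud(f):
    K=f['camera_matrix']; v,u=np.mgrid[:480,:640]; Z=f['range_z']
    P=np.stack([(u-K[0,2])/K[0,0]*Z,(v-K[1,2])/K[1,1]*Z,Z],-1)
    P=P@np.array(f['rotation']).T+np.array(f['xyz']); P[Z==0]=np.nan; return P
E
python3 - <<'E'
from h import *
for n in('top','side'):
    f=grab(n); save(f,n+'0.png'); print(n,f['xyz'],np.round(f['rotation'],3).tolist(),f['camera_matrix'][0,0])
    np.savez(n+'0.npz',**f)
s=arm.observe(); print({k:np.round(v,3).tolist() for k,v in s.items()})
E
```

```text
top [4.10245969e-01 1.05015189e-03 1.38098222e+00] [-0.042, 0.716, -0.695, 0.054] 486.610480503431
side [0.45856353 0.94588576 1.14441793] [0.025, -0.081, 0.924, -0.373] 443.2791962037732
{'t': 0.1, 'q': [1.383, 0.69, -0.195, 1.566, 0.157, 0.903, -0.215], 'joint_velocities': [0.001, -0.001, -0.002, -0.003, -0.0, -0.0, -0.001], 'effort': [-0.003, -54.061, -1.271, -15.899, 0.009, 0.004, 0.0], 'eef_pos': [0.137, -0.609, 0.231], 'tcp_rot': [-0.001, 0.994, 0.111, -0.0], 'contact_force': [1.252, 0.56, -0.194], 'wrist_torque': [0.007, -0.031, -0.042], 'gripper_force': 0.0, 'grip_width': 0.085}
```

View pics/top0.png

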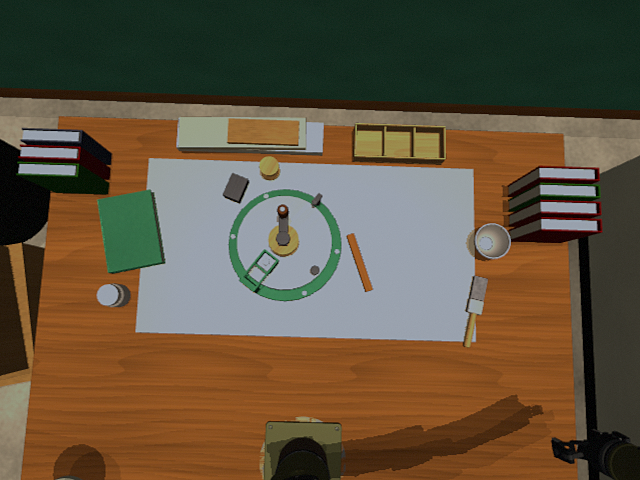

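View pics/side0.png

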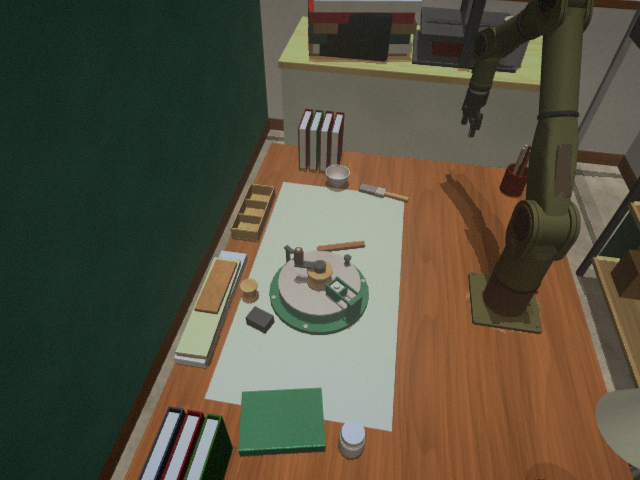

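The top view shows the winder centred near (285,243). The handle is at (283,211), the post at (315,270), the pointer at (317,200) and the cage at (262,267). The side view shows the same layout, with the arm parked well clear.

```bash
cat >> h.py <<'E'
def circ(P):
    A=np.c_[2*P,np.ones(len(P))]; c=np.linalg.lstsq(A,(P**2).sum(1),rcond=None)[0]; return c[:2],np.sqrt(c[2]+c[:2]@c[:2])
E
python3 - <<'E'
from h import *
f=dict(np.load('top0.npz')); P=cloud(f); im=f['image']; hsv=cv2.cvtColor(im,cv2.COLOR_RGB2HSV)
box=np.zeros((480,640),bool); box[180:310,220:350]=1
g=cv2.inRange(hsv,(50,90,40),(90,255,255)).astype(bool)&box
print('green z',np.nanpercentile(P[g][:,2],[5,25,50,75,95]))
zb=np.nanmedian(P[g&(P[:,:,2]<.05)][:,2])
cs,_=cv2.findContours((g*255).astype(np.uint8),cv2.RETR_EXTERNAL,cv2.CHAIN_APPROX_NONE); c=max(cs,key=cv2.contourArea)[:,0]
h=cv2.convexHull(c)[:,0]
Q=np.array([onz(f,u,v,zb)[:2] for u,v in c]); 
for i in range(4):
    cc,r=circ(Q); d=np.abs(np.hypot(*(Q-cc).T)-r); Q=Q[d<max(.004,.02-.008*i)]
print('base',zb,cc,r,len(Q))
# drum
w=cv2.inRange(hsv,(12,80,100),(30,255,255)).astype(bool)&box&(np.hypot(P[:,:,0]-cc[0],P[:,:,1]-cc[1])<.05)
print('drum z',np.nanmedian(P[w][:,2]))
cs,_=cv2.findContours((w*255).astype(np.uint8),cv2.RETR_EXTERNAL,cv2.CHAIN_APPROX_NONE);c=max(cs,key=cv2.contourArea)[:,0]
print('drum', circ(np.array([onz(f,u,v,.117)[:2] for u,v in cv2.convexHull(c)[:,0]])))
R=np.hypot(P[:,:,0]-cc[0],P[:,:,1]-cc[1])
def blob(m,z,name):
    v,u=np.nonzero(m&box); 
    p=onz(f,u.mean(),v.mean(),z); d=p[:2]-cc
    print(name,len(u),u.mean(),v.mean(),p,'r',np.hypot(*d),'ang',np.degrees(np.arctan2(d[1],d[0])))
blob((P[:,:,2]>.175)&(R<.12),.192,'handle')
blob((P[:,:,2]>.085)&(P[:,:,2]<.103)&(R>.09)&(R<.128)&~g&(np.indices((480,640))[0]>255)&(np.indices((480,640))[1]>295),.097,'post')
m=(P[:,:,2]>.085)&(P[:,:,2]<.106)&(np.indices((480,640))[0]<215)&(np.indices((480,640))[1]>300)
blob(m,.099,'pointer')
v,u=np.nonzero(m&box); X=np.array([onz(f,a,b,.099)[:2]-cc for a,b in zip(u,v)]); print('ptr r',np.hypot(*X.T).min(),np.hypot(*X.T).max())
far=np.hypot(*X.T)<.14
print('tip', X[far].mean(0)+cc, np.degrees(np.arctan2(*X[far].mean(0)[::-1])) if far.any() else '')
blob((P[:,:,2]>.08)&g,.105,'cage')
print('cage top',np.nanmax(P[g][:,2]))
cv2.imwrite('pics/crop.png',cv2.resize(im[180:310,220:350],None,fx=4.6,fy=4.6,interpolation=cv2.INTER_CUBIC)[:,:,::-1])
E
```

```text
Traceback (most recent call last):
  File "h.py", line 13, in cloud
    P=P@np.array(f['rotation']).T+np.array(f['xyz']); P[Z==0]=np.nan; return P
      ~^~~~~~~~~~~~~~~~~~~~~~~~~~
ValueError: matmul: Input operand 1 has a mismatch in its core dimension 0, with gufunc signature (n?,k),(k,m?)->(n?,m?) (size 4 is different from 3)
```

```bash
sed -i "s/np.array(f\['rotation'\])/rot(f)/" h.py; cat >> h.py <<'E'
from scipy.spatial.transform import Rotation as Ro
def rot(f): return Ro.from_quat(np.array(f['rotation'])[[1,2,3,0]]).as_matrix()
E
cat > m.py <<'E'
from h import *
f=dict(np.load('top0.npz')); P=cloud(f); im=f['image']; hsv=cv2.cvtColor(im,cv2.COLOR_RGB2HSV)
box=np.zeros((480,640),bool); box[180:310,220:350]=1
g=cv2.inRange(hsv,(50,90,40),(90,255,255)).astype(bool)&box
print('table z',np.nanmedian(P[320:330,200:300,2]),'green z',np.nanpercentile(P[g][:,2],[5,25,50,75,95]))
zb=np.nanmedian(P[g&(P[:,:,2]<.05)][:,2])
cs,_=cv2.findContours((g*255).astype(np.uint8),cv2.RETR_EXTERNAL,cv2.CHAIN_APPROX_NONE); c=max(cs,key=cv2.contourArea)[:,0]
Q=np.array([onz(f,u,v,zb)[:2] for u,v in c]); 
for i in range(4):
    cc,r=circ(Q); d=np.abs(np.hypot(*(Q-cc).T)-r); Q=Q[d<max(.004,.02-.008*i)]
print('base',zb,cc,r,len(Q))
w=cv2.inRange(hsv,(12,80,100),(30,255,255)).astype(bool)&box&(np.hypot(P[:,:,0]-cc[0],P[:,:,1]-cc[1])<.05)
print('drum z',np.nanmedian(P[w][:,2]))
cs,_=cv2.findContours((w*255).astype(np.uint8),cv2.RETR_EXTERNAL,cv2.CHAIN_APPROX_NONE);c=max(cs,key=cv2.contourArea)[:,0]
print('drum', circ(np.array([onz(f,u,v,.117)[:2] for u,v in cv2.convexHull(c)[:,0]])))
R=np.hypot(P[:,:,0]-cc[0],P[:,:,1]-cc[1]); I,J=np.indices((480,640))
def blob(m,z,name):
    v,u=np.nonzero(m&box)
    if len(u)==0: print(name,'none'); return
    p=onz(f,u.mean(),v.mean(),z); d=p[:2]-cc
    print(name,len(u),u.mean(),v.mean(),p,'r',np.hypot(*d),'ang',np.degrees(np.arctan2(d[1],d[0])))
blob((P[:,:,2]>.18)&(R<.12),.192,'handle')
blob((P[:,:,2]>.085)&(P[:,:,2]<.106)&(R>.09)&(R<.14)&~g&(I>255)&(J>295),.097,'post')
m=(P[:,:,2]>.085)&(P[:,:,2]<.11)&(I<215)&(J>300)&box
blob(m,.099,'pointer')
v,u=np.nonzero(m); X=np.array([onz(f,a,b,.099)[:2]-cc for a,b in zip(u,v)]); rr=np.hypot(*X.T); print('ptr r',rr.min(),rr.max())
t=rr<rr.min()+.012; a=X[t].mean(0); print('tip ang',np.degrees(np.arctan2(a[1],a[0])))
blob((P[:,:,2]>.08)&g,.105,'cage'); print('cage top',np.nanmax(P[g][:,2]), 'arm',np.nanmax(P[box][:,2]))
cv2.imwrite('pics/crop.png',cv2.resize(im[180:310,220:350],None,fx=4.6,fy=4.6,interpolation=cv2.INTER_CUBIC)[:,:,::-1])
E
python3 m.py
```

```text
table z -1.3805516956288955e-06 green z [0.01306851 0.01589249 0.01798723 0.0205815  0.10898584]
base 0.017517259586178335 [0.58270438 0.06842815] 0.15174588330317518 126
drum z 0.11641268038285757
drum (array([0.58641003, 0.06775626]), np.float64(0.040342747844647794))
handle 97 282.680412371134 209.2680412371134 [0.65253413 0.06829516 0.192     ] r 0.06982987403311007 ang -0.1091165900306932
post 60 315.0 269.5 [ 0.51268703 -0.01786197  0.097     ] r 0.1111234166815138 ang -129.05649482030668
pointer 70 316.8285714285714 198.64285714285714 [ 0.70365646 -0.01710353  0.099     ] r 0.14813869790710651 ang -35.26617283560863
ptr r 0.12854025306978187 0.16575995550392017
tip ang -35.1127748310598
cage 286 256.3111888111888 273.1083916083916 [0.49785982 0.13555964 0.105     ] r 0.1081907412224057 ang 141.64792878918044
cage top 0.11694071388257088 arm 0.19715458364404026
```

View pics/crop.png

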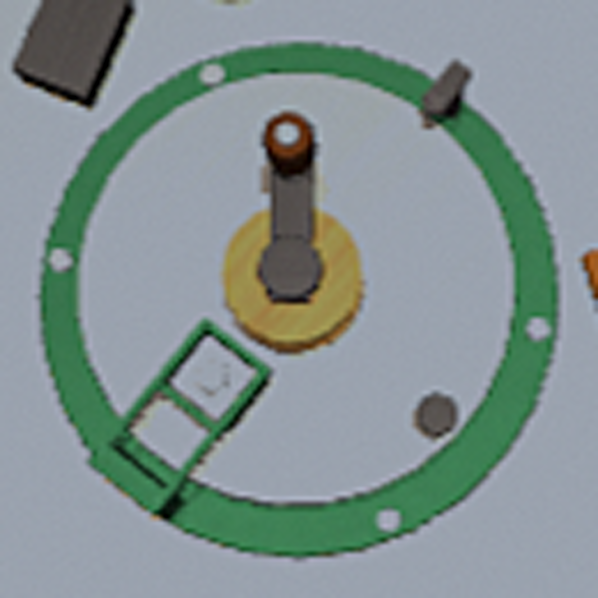

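The enlarged crop shows the hub at about (290,268), with the crank arm pointing straight up to the handle at (288,137). The post is at (437,415), the pointer tip at (432,120) and the cage at (190,415). I'll start the approach now and turn the tool to line up with the world axes.

Request:
send_rows(plan=[[0.13,-0.11,0,0.0707],[0.26,-0.215,0,0.0707],[0.38,-0.32,0,0.0707],[0.51,-0.43,0,0.0707],[0.637,-0.537,0,0.0707]], grip=0)

```text
t: 0.6
eef_pos: [0.2887, -0.4094, 0.2311]
tcp_rot: [-0.0, 1.0, -0.0, -0.0]
contact_force: [2.1, -0.7, 0.7]
grip_width: 0.0851
gripper_force: 0.0
```

Request:
send_rows(plan=[[0.09,-0.12,0,0],[0.18,-0.24,0,0],[0.27,-0.36,0,0],[0.36,-0.48,0,0],[0.45,-0.6,0,0]])

```text
t: 1.1
eef_pos: [0.4237, -0.2296, 0.2311]
tcp_rot: [-0.0, 1.0, -0.0, -0.0]
contact_force: [-0.3, -0.0, 0.4]
grip_width: 0.0848
gripper_force: 0.0
```

```bash
cat > m2.py <<'E'
from h import *
f=dict(np.load('top0.npz')); P=cloud(f); im=f['image']; hsv=cv2.cvtColor(im,cv2.COLOR_RGB2HSV)
box=np.zeros((480,640),np.uint8); box[180:310,220:350]=1
g=cv2.inRange(hsv,(50,90,40),(90,255,255))*box
h=cv2.convexHull(np.argwhere(g)[:,::-1].astype(np.int32).reshape(-1,1,2))
for z in (.015,.018,.021):
    (u,v),(a,b),t=cv2.fitEllipse(h); 
    Q=np.array([onz(f,x,y,z)[:2] for x,y in h[:,0]]); print(z,circ(Q), len(Q), onz(f,u,v,z)[:2])
# platter/base inner edge: light disc inside ring at z .063
w=cv2.inRange(hsv,(0,0,120),(180,60,255))*box
n,lab,st,ce=cv2.connectedComponentsWithStats(w)
l=lab[225,250]; q=cv2.convexHull(np.argwhere(lab==l)[:,::-1].astype(np.int32).reshape(-1,1,2))
Q=np.array([onz(f,x,y,.063)[:2] for x,y in q[:,0]]); print('platter',circ(Q))
f=dict(np.load('side0.npz'));im=f['image'];hsv=cv2.cvtColor(im,cv2.COLOR_RGB2HSV)
b=np.zeros((480,640),np.uint8); b[235:335,265:375]=1
g=cv2.inRange(hsv,(50,90,40),(90,255,255))*b
q=cv2.convexHull(np.argwhere(g)[:,::-1].astype(np.int32).reshape(-1,1,2))
# top edge of base: use lower half of hull
for z in(.0,.018):
    Q=np.array([onz(f,x,y,z)[:2] for x,y in q[:,0] if y>290]); print('side',z,circ(Q),len(Q))
P=cloud(f); w=(P[:,:,2]>.058)&(P[:,:,2]<.068)&(b>0)
print('side platter bbox xy',np.nanmin(P[w],0),np.nanmax(P[w],0))
w=(P[:,:,2]>.18)&(P[:,:,2]<.25)&(b>0); v,u=np.nonzero(w); print('side handle',onz(f,u.mean(),v.mean(),.188),len(u))
s=arm.observe(); print({k:np.round(s[k],4).tolist() for k in('t','q','eef_pos','tcp_rot','contact_force')})
E
python3 m2.py
```

```text
0.015 (array([0.58866104, 0.06928182]), np.float64(0.15810253525478585)) 45 [0.58618057 0.06956808]
0.018 (array([0.5882692 , 0.06913197]), np.float64(0.15775530701133889)) 45 [0.58579418 0.0694176 ]
0.021 (array([0.58787736, 0.06898211]), np.float64(0.15740807876789248)) 45 [0.58540779 0.06926712]
platter (array([0.58752442, 0.06620502]), np.float64(0.24996637397347293))
side 0.0 (array([0.58950186, 0.06159109]), np.float64(0.15537941864015775)) 20
side 0.018 (array([0.58744239, 0.07549973]), np.float64(0.15293553037734378)) 20
side platter bbox xy [ 0.44943779 -0.06106586  0.05803405] [0.71433565 0.20003018 0.06799303]
side handle [0.65074724 0.07282285 0.188     ] 71
{'t': 1.1, 'q': [0.4555, 0.5047, -0.0832, 1.9888, 0.0665, 0.6511, -1.2414], 'eef_pos': [0.4237, -0.2296, 0.2311], 'tcp_rot': [-0.0, 1.0, -0.0002, -0.0002], 'contact_force': [-0.2861, -0.0269, 0.431]}
```

Request:
send_rows(plan=[[0.1,-0.131,0,0],[0.2,-0.262,0,0],[0.3,-0.393,0,0],[0.4,-0.524,0,0],[0.5,-0.655,0,0]])

```text
t: 1.6
eef_pos: [0.5737, -0.033, 0.231]
tcp_rot: [0.0, 1.0, -0.0, -0.0]
contact_force: [0.8, 0.1, 0.5]
grip_width: 0.0851
gripper_force: 0.0
```

Request:
send_rows(plan=[[0.1,-0.131,0,0],[0.2,-0.262,0,0],[0.26,-0.34,0,0],[0.26,-0.34,0,0]])

```text
t: 2.0
eef_pos: [0.6526, 0.074, 0.2303]
tcp_rot: [-0.002, 1.0, 0.004, 0.0]
contact_force: [-1.2, -0.3, -0.6]
grip_width: 0.0853
gripper_force: 0.0
```

```bash
python3 - <<'E'
from h import *
s=arm.observe(); print({k:np.round(s[k],4).tolist() for k in('t','q','eef_pos','tcp_rot','contact_force')})
for n in('top','side'):
    f=grab(n); save(f,n+'1.png'); np.savez(n+'1.npz',**f)
a=[cv2.imread('pics/%s1.png'%n) for n in('top','side')]
cv2.imwrite('pics/both1.png',np.hstack([cv2.resize(a[0][150:320,200:360],None,fx=2.4,fy=2.4),cv2.resize(a[1][200:370,240:400],None,fx=2.4,fy=2.4)]))
E
```

```text
{'t': 2.0, 'q': [-0.1617, 0.7301, -0.0368, 1.4681, 0.0252, 0.9421, -1.7674], 'eef_pos': [0.6526, 0.074, 0.2303], 'tcp_rot': [-0.0022, 1.0, 0.0037, 0.0005], 'contact_force': [-1.2129, -0.308, -0.6072]}
```

View pics/both1.png

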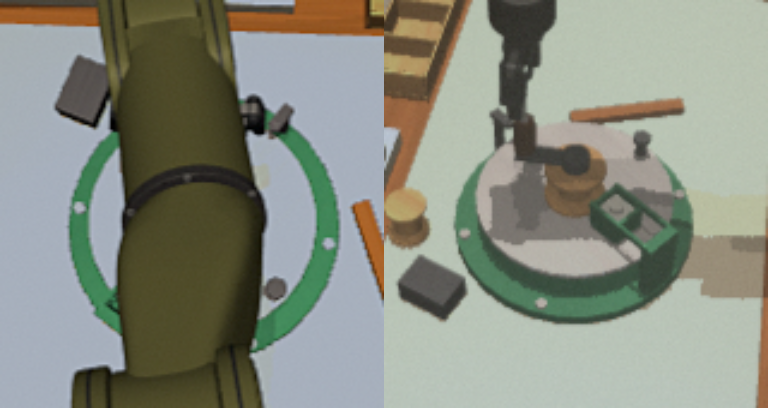

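In the left half (top camera) the arm hides most of the platter. In the right half (side camera) the fingers are poised over the handle at (523,137). The post at (642,145) and the cage are both clearly visible, so I'll track the post with the side camera. Next I descend and grip.

Request:
send_rows(plan=[[0,0,0.1,0],[0,0,0.2,0],[0,0,0.26,0],[0,0,0.26,0],[0,0,0.26,0]])

```text
t: 2.6
eef_pos: [0.6509, 0.0656, 0.1537]
tcp_rot: [0.0, 1.0, -0.001, -0.0]
contact_force: [-0.3, 0.3, -0.0]
grip_width: 0.0854
gripper_force: 0.0
```

Request:
send_rows(plan=[[0,0,0,0],[0,0,0,0],[0,0,0,0],[0,0,0,0],[0,0,0,0]], grip=1, force=30)

```text
t: 3.1
eef_pos: [0.6514, 0.0673, 0.154]
tcp_rot: [-0.0, 1.0, -0.0, 0.0]
contact_force: [-0.1, 0.6, 3.7]
grip_width: 0.0272
gripper_force: 30.1
```

```bash
cat >> h.py <<'E'
AX=np.array([.587,.069]); MARK=-36.5
def post(name=None):
    """side-camera frame -> (t, post angle deg rel. mark); dark blob at head height at r~115"""
    t=arm.observe()['t']; f=grab('side')
    if name: save(f,name)
    P=cloud(f); X=P[:,:,:2]-AX; R=np.hypot(X[:,:,0],X[:,:,1])
    m=(R>.098)&(R<.131)&(P[:,:,2]>.078)&(P[:,:,2]<.104)&(f['image'].max(2)<125)
    hsv=cv2.cvtColor(f['image'],cv2.COLOR_RGB2HSV); m&=~((hsv[:,:,0]>45)&(hsv[:,:,0]<95)&(hsv[:,:,1]>80))
    n,lab,st,ce=cv2.connectedComponentsWithStats(m.astype(np.uint8))
    out=[]
    for i in range(1,n):
        if st[i,4]>=8:
            p=onz(f,*ce[i],.092)[:2]-AX; out.append((int(st[i,4]),ce[i].round(1).tolist(),round(float(np.hypot(*p)),4),round(float((np.degrees(np.arctan2(p[1],p[0]))-MARK)%360),2)))
    return t,out
E
python3 - <<'E'
from h import *
s=arm.observe(); print({k:np.round(s[k],4).tolist() for k in('t','eef_pos','tcp_rot','contact_force','wrist_torque','grip_width','gripper_force')})
print(post('s2.png'))
E
```

```text
{'t': 3.1, 'eef_pos': [0.6514, 0.0673, 0.154], 'tcp_rot': [-0.0001, 1.0, -0.0001, 0.0005], 'contact_force': [-0.0765, 0.5946, 3.7332], 'wrist_torque': [0.019, 0.1401, -0.0005], 'grip_width': 0.0272, 'gripper_force': 30.1133}
(3.1, [(41, [347.1, 257.8], 0.1135, 263.65), (32, [343.5, 291.4], 0.0989, 183.79), (8, [337.5, 296.9], 0.1029, 168.04)])
```

```bash
cat > plan.py <<'E'
# usage: plan.py inc1 inc2 ... (deg per row): prints calls of 5 rows; logs commanded crank angles
import sys,json,os,numpy as np
S=json.load(open('st.json')) if os.path.exists('st.json') else dict(c=[.5864,.069],r=.065,p=[.6514,.0673],phi=-1.5)
def go(inc):
    c=np.array(S['c']); p=np.array(S['p']); phi=S['phi']; rows=[]; base=p.copy()
    for k,d in enumerate(inc):
        if k%5==0: base=p.copy(); rows.append([])
        phi+=d; q=c+S['r']*np.array([np.cos(np.radians(phi)),np.sin(np.radians(phi))])
        s=np.round((q-base)*[1,-1]/.3,3); p=base+s*[1,-1]*.3; rows[-1].append([s[0],s[1],0,0])
    S['p']=p.tolist(); S['phi']=phi
    for r in rows: print(json.dumps(r))
    json.dump(S,open('st.json','w')); print('phi',phi)
if __name__=='__main__':
    inc=[]
    for a in sys.argv[1:]:
        v,_,n=a.partition('x'); inc+=[float(v)]*int(n or 1)
    go(inc)
E
python3 plan.py 5 9 12x8
```

```text
[[-0.0, -0.019, 0, 0], [-0.005, -0.053, 0, 0], [-0.02, -0.096, 0, 0], [-0.042, -0.135, 0, 0], [-0.073, -0.168, 0, 0]]
[[-0.037, -0.026, 0, 0], [-0.079, -0.044, 0, 0], [-0.123, -0.053, 0, 0], [-0.168, -0.053, 0, 0], [-0.212, -0.043, 0, 0]]
phi 108.5
```

Request:
send_rows(plan=[[0,-0.019,0,0],[-0.005,-0.053,0,0],[-0.02,-0.096,0,0],[-0.042,-0.135,0,0],[-0.073,-0.168,0,0]])

```text
t: 3.65
eef_pos: [0.6295, 0.1176, 0.1539]
tcp_rot: [0.001, 1.0, -0.0, 0.001]
contact_force: [-2.1, -3.1, 6.8]
grip_width: 0.027
gripper_force: 30.5
```

Request:
send_rows(plan=[[-0.037,-0.026,0,0],[-0.079,-0.044,0,0],[-0.123,-0.053,0,0],[-0.168,-0.053,0,0],[-0.212,-0.043,0,0]])

```text
t: 4.15
eef_pos: [0.5664, 0.1308, 0.1539]
tcp_rot: [0.0, 1.0, 0.0, 0.002]
contact_force: [1.9, -2.4, 3.9]
grip_width: 0.027
gripper_force: 30.2
```

```bash
python3 - <<'E'
from h import *
s=arm.observe(); print({k:np.round(s[k],4).tolist() for k in('t','eef_pos','contact_force','wrist_torque','joint_velocities','grip_width','gripper_force')})
p=np.array(s['eef_pos'])[:2]-[.5864,.069]; print('crank',np.degrees(np.arctan2(p[1],p[0])),np.hypot(*p))
print(post())
E
python3 plan.py 12x20
```

```text
{'t': 4.15, 'eef_pos': [0.5664, 0.1308, 0.1539], 'contact_force': [1.8838, -2.3869, 3.8603], 'wrist_torque': [-0.6145, -0.3769, 0.0058], 'joint_velocities': [-0.0096, -0.1461, 0.0075, 0.4167, 0.0139, -0.2732, -0.0245], 'grip_width': 0.027, 'gripper_force': 30.2389}
crank 107.90529078932857 0.06495582718751676
(4.15, [(44, [340.0, 252.6], 0.1141, 279.51), (12, [291.4, 251.8], 0.1291, 359.99), (35, [344.0, 291.1], 0.0993, 184.78), (11, [337.3, 297.4], 0.1041, 167.17)])
[[-0.042, 0.019, 0, 0], [-0.078, 0.046, 0, 0], [-0.108, 0.08, 0, 0], [-0.13, 0.119, 0, 0], [-0.144, 0.162, 0, 0]]
[[-0.004, 0.045, 0, 0], [0.001, 0.09, 0, 0], [0.015, 0.133, 0, 0], [0.038, 0.172, 0, 0], [0.069, 0.206, 0, 0]]
[[0.037, 0.026, 0, 0], [0.078, 0.044, 0, 0], [0.123, 0.053, 0, 0], [0.168, 0.053, 0, 0], [0.212, 0.043, 0, 0]]
[[0.041, -0.019, 0, 0], [0.078, -0.046, 0, 0], [0.108, -0.08, 0, 0], [0.13, -0.119, 0, 0], [0.144, -0.162, 0, 0]]
phi 348.5
```

Request:
send_rows(plan=[[-0.042,0.019,0,0],[-0.078,0.046,0,0],[-0.108,0.08,0,0],[-0.13,0.119,0,0],[-0.144,0.162,0,0]])

```text
t: 4.7
eef_pos: [0.5229, 0.0829, 0.1539]
tcp_rot: [-0.001, 1.0, 0.001, 0.001]
contact_force: [1.2, 0.6, 5.2]
grip_width: 0.0273
gripper_force: 30.4
```

Request:
send_rows(plan=[[-0.004,0.045,0,0],[0.001,0.09,0,0],[0.015,0.133,0,0],[0.038,0.172,0,0],[0.069,0.206,0,0]])

```text
t: 5.2
eef_pos: [0.5432, 0.0201, 0.1539]
tcp_rot: [-0.0, 1.0, -0.0, 0.0]
contact_force: [-0.1, 1.8, 5.5]
grip_width: 0.0276
gripper_force: 30.6
```

```bash
python3 - <<'E'
from h import *
print(post())
E
```

```text
(5.2, [(24, [329.1, 249.1], 0.1116, 299.0), (12, [291.5, 251.7], 0.1292, 359.79), (39, [345.3, 290.9], 0.1017, 186.59), (10, [337.0, 297.1], 0.1029, 167.08)])
```

Request:
send_rows(plan=[[0.037,0.026,0,0],[0.078,0.044,0,0],[0.123,0.053,0,0],[0.168,0.053,0,0],[0.212,0.043,0,0]])

```text
t: 5.75
eef_pos: [0.6072, 0.0071, 0.1539]
tcp_rot: [-0.0, 1.0, -0.0, 0.0]
contact_force: [-1.5, 1.2, 7.0]
grip_width: 0.0272
gripper_force: 30.7
```

Request:
send_rows(plan=[[0.041,-0.019,0,0],[0.078,-0.046,0,0],[0.108,-0.08,0,0],[0.13,-0.119,0,0],[0.144,-0.162,0,0]])

```text
t: 6.25
eef_pos: [0.6502, 0.056, 0.1539]
tcp_rot: [0.0, 1.0, -0.0, 0.0]
contact_force: [-2.5, -0.0, 8.5]
grip_width: 0.0272
gripper_force: 30.7
```

```bash
python3 - <<'E'
from h import *
print(post())
s=arm.observe(); p=np.array(s['eef_pos'])[:2]-[.5864,.069]; print('crank',np.degrees(np.arctan2(p[1],p[0])),np.hypot(*p),s['contact_force'])
E
```

```text
(6.25, [(39, [321.7, 247.8], 0.1126, 311.58), (34, [344.1, 291.0], 0.0992, 185.04), (11, [337.3, 296.9], 0.1027, 167.68)])
crank -7.940906170344418 0.06506570984993543 [0.53618874 2.34882    4.75215163]
```

```bash
cat > sim.py <<'E'
import json,numpy as np
from scipy.optimize import least_squares
L=json.load(open('log.json'))  # segs: [dur, crank deg]; obs: [t,deg unwrapped]
T0=3.1
def sim(I,Ts,segs,th0,w0=0.,dt=.002,t0=T0):
    t=[t0];th=[th0];w=[w0]; a=np.radians(th0);v=w0
    for d,inc in segs:
        wc=np.radians(inc)/d
        for _ in range(int(round(d/dt))):
            tq=.045*(wc-v)-.004*v; D=Ts+.004
            if v==0 and abs(tq)<=D: nv=0
            else:
                s=np.sign(v) if v else np.sign(tq); nv=v+dt*(tq-D*s)/I
                if v*nv<0: nv=0
            v=nv;a+=v*dt;t.append(t[-1]+dt);th.append(np.degrees(a));w.append(v)
    return np.array(t),np.array(th),np.array(w)*9.549
def fit():
    o=np.array(L['obs'])
    def res(x):
        t,th,w=sim(x[0],x[1],L['segs'],x[2]); return np.r_[np.interp(o[:,0],t,th)-o[:,1],(x[0]-.034)/.01,(x[1]-.05)/.05]
    r=least_squares(res,[.034,.07,o[0,1]],x_scale=[.01,.02,2],diff_step=1e-3); return r.x,r.fun
def expand(a):
    out=[]
    for s in a:
        v,_,n=s.partition('x'); out+=[[.05,0.]] if v=='p' else [[.1,float(v)]]*int(n or 1)
    return out
if __name__=='__main__':
    import sys
    x,f=fit(); print('I,Ts,th0',x.round(4),'res',f.round(2))
    segs=L['segs']+expand(sys.argv[1:]); t,th,w=sim(*x[:2],segs,x[2])
    tn=T0+sum(s[0] for s in L['segs'])
    for k in np.arange(tn,t[-1]+.01,.1 if len(sys.argv)>1 else 9): i=np.searchsorted(t,k-1e-6); i=min(i,len(t)-1); print(f'{t[i]:.2f}:{th[i]:.0f}/{w[i]:.1f}',end='  ')
E
cat > add.py <<'E'
# add.py "segs" [t deg]...: append executed segs and observations
import sys,json
from os.path import exists
L=json.load(open('log.json')) if exists('log.json') else dict(segs=[],obs=[])
for s in sys.argv[1].split():
    v,_,n=s.partition('x'); L['segs']+=[[.05,0.]] if v=='p' else [[.1,float(v)]]*int(n or 1)
for a in sys.argv[2:]: L['obs'].append([float(x) for x in a.split(',')])
json.dump(L,open('log.json','w'))
E
python3 add.py "p 5 9 12x8 p 12x10 p 12x10 p" 3.1,263.65 4.15,279.51 5.2,299.0 6.25,311.58
python3 sim.py 16 18 20x8 p 20x10 p; python3 plan.py 16 18 20x18
```

```text
I,Ts,th0 [1.00000e-02 7.18000e-02 2.65503e+02] res [ 1.85 -1.06 -2.92  2.13 -2.4   0.44]
6.30:314/0.0  6.40:315/3.8  6.50:319/7.3  6.60:324/10.6  6.70:331/12.6  6.80:339/13.9  6.90:348/14.6  7.00:357/15.1  7.10:366/15.4  7.20:375/15.6  7.30:385/15.7  7.40:391/10.5  7.50:398/12.6  7.60:406/13.8  7.70:415/14.6  7.80:424/15.1  7.90:433/15.4  8.00:442/15.6  8.10:451/15.7  8.20:461/15.7  8.30:470/15.8  8.40:479/9.1  [[0.003, -0.061, 0, 0], [-0.012, -0.127, 0, 0], [-0.053, -0.19, 0, 0], [-0.113, -0.236, 0, 0], [-0.184, -0.258, 0, 0]]
[[-0.076, 0.003, 0, 0], [-0.145, 0.032, 0, 0], [-0.201, 0.082, 0, 0], [-0.235, 0.149, 0, 0], [-0.245, 0.224, 0, 0]]
[[0.016, 0.073, 0, 0], [0.057, 0.137, 0, 0], [0.116, 0.183, 0, 0], [0.188, 0.205, 0, 0], [0.263, 0.202, 0, 0]]
[[0.07, -0.029, 0, 0], [0.125, -0.08, 0, 0], [0.16, -0.147, 0, 0], [0.17, -0.221, 0, 0], [0.154, -0.295, 0, 0]]
phi 742.5
```

Request:
send_rows(plan=[[0.003,-0.061,0,0],[-0.012,-0.127,0,0],[-0.053,-0.19,0,0],[-0.113,-0.236,0,0],[-0.184,-0.258,0,0]])

```text
t: 6.8
eef_pos: [0.5953, 0.1334, 0.1539]
tcp_rot: [0.001, 1.0, 0.0, 0.001]
contact_force: [0.7, -5.5, 6.0]
grip_width: 0.0277
gripper_force: 30.6
```

Request:
send_rows(plan=[[-0.076,0.003,0,0],[-0.145,0.032,0,0],[-0.201,0.082,0,0],[-0.235,0.149,0,0],[-0.245,0.224,0,0]])

```text
t: 7.3
eef_pos: [0.5212, 0.0671, 0.1539]
tcp_rot: [-0.001, 1.0, 0.001, 0.001]
contact_force: [4.2, 2.0, 2.4]
grip_width: 0.0273
gripper_force: 30.6
```

```bash
python3 - <<'E'
from h import *
print(post())
s=arm.observe(); p=np.array(s['eef_pos'])[:2]-[.5864,.069]; print('crank',np.degrees(np.arctan2(p[1],p[0])),np.hypot(*p),s['contact_force'])
E
```

```text
(7.3, [(52, [295.7, 252.5], 0.1175, 356.2), (31, [344.0, 290.8], 0.0986, 185.3), (10, [337.6, 296.7], 0.1026, 168.38)])
crank -173.15890864043382 0.06505730197206552 [ 1.32300402 -4.54191802  4.14517134]
```

Request:
send_rows(plan=[[0.016,0.073,0,0],[0.057,0.137,0,0],[0.116,0.183,0,0],[0.188,0.205,0,0],[0.263,0.202,0,0]])

```text
t: 7.85
eef_pos: [0.6006, 0.0052, 0.1539]
tcp_rot: [-0.0, 1.0, -0.001, -0.0]
contact_force: [-2.2, 4.4, 6.8]
grip_width: 0.0268
gripper_force: 31.0
```

Request:
send_rows(plan=[[0.07,-0.029,0,0],[0.125,-0.08,0,0],[0.16,-0.147,0,0],[0.17,-0.221,0,0],[0.154,-0.295,0,0]])

```text
t: 8.35
eef_pos: [0.6466, 0.0941, 0.1538]
tcp_rot: [0.001, 1.0, -0.001, -0.0]
contact_force: [-5.9, -2.9, 11.6]
grip_width: 0.0274
gripper_force: 31.3
```

```bash
python3 - <<'E'
from h import *
print(post('s3.png'))
s=arm.observe(); p=np.array(s['eef_pos'])[:2]-[.5864,.069]; print('crank',np.degrees(np.arctan2(p[1],p[0])),np.hypot(*p),s['contact_force'])
E
```

```text
(8.35, [(53, [285.0, 286.7], 0.1149, 72.53), (33, [344.4, 290.7], 0.0993, 185.89), (9, [337.7, 296.4], 0.1019, 168.77)])
crank 28.420630890503663 0.06503066974396302 [-6.78091404  0.63993364 13.19911191]
```

```bash
sed -i "s/diff_step=1e-3)/diff_step=1e-3,bounds=([.0224,.01,200],[.0448,.09,400]))/" sim.py
python3 add.py "16 18 20x8 p 20x10 p" 7.3,354 8.35,432.53
python3 sim.py 20x10
```

```text
I,Ts,th0 [4.480000e-02 6.960000e-02 2.706272e+02] res [ 6.98 -2.41 -6.52 -0.65  1.73  0.88  1.08  0.39]
8.40:437/12.6  8.50:445/13.0  8.60:453/13.3  8.70:461/13.7  8.80:469/13.9  8.90:478/14.2  9.00:486/14.4  9.10:495/14.6  9.20:504/14.8  9.30:513/14.9  9.40:522/15.1
```

```bash
python3 plan.py 20x20
```

```text
[[-0.041, -0.063, 0, 0], [-0.101, -0.109, 0, 0], [-0.172, -0.131, 0, 0], [-0.248, -0.128, 0, 0], [-0.317, -0.099, 0, 0]]
[[-0.056, 0.05, 0, 0], [-0.09, 0.117, 0, 0], [-0.1, 0.192, 0, 0], [-0.084, 0.265, 0, 0], [-0.043, 0.329, 0, 0]]
[[0.059, 0.046, 0, 0], [0.131, 0.068, 0, 0], [0.206, 0.065, 0, 0], [0.276, 0.036, 0, 0], [0.331, -0.015, 0, 0]]
[[0.035, -0.067, 0, 0], [0.045, -0.141, 0, 0], [0.029, -0.215, 0, 0], [-0.012, -0.278, 0, 0], [-0.072, -0.324, 0, 0]]
phi 1142.5
```

Request:
send_rows(plan=[[-0.041,-0.063,0,0],[-0.101,-0.109,0,0],[-0.172,-0.131,0,0],[-0.248,-0.128,0,0],[-0.317,-0.099,0,0]])

```text
t: 8.9
eef_pos: [0.5518, 0.1241, 0.1539]
tcp_rot: [0.0, 1.0, 0.001, 0.002]
contact_force: [4.7, -4.9, 2.4]
grip_width: 0.0276
gripper_force: 30.7
```

Request:
send_rows(plan=[[-0.056,0.05,0,0],[-0.09,0.117,0,0],[-0.1,0.192,0,0],[-0.084,0.265,0,0],[-0.043,0.329,0,0]])

```text
t: 9.4
eef_pos: [0.538, 0.0252, 0.1539]
tcp_rot: [-0.0, 1.0, 0.0, 0.0]
contact_force: [2.1, 3.9, 3.4]
grip_width: 0.0271
gripper_force: 30.9
```

```bash
python3 - <<'E'
from h import *
print(post('s4.png'))
E
```

```text
(9.4, [(13, [291.4, 251.6], 0.1297, 359.84), (42, [344.8, 291.0], 0.1008, 185.97), (63, [333.2, 302.0], 0.114, 157.4)])
```

Request:
send_rows(plan=[[0.059,0.046,0,0],[0.131,0.068,0,0],[0.206,0.065,0,0],[0.276,0.036,0,0],[0.331,-0.015,0,0]])

```text
t: 9.95
eef_pos: [0.6383, 0.0293, 0.1539]
tcp_rot: [-0.0, 1.0, -0.001, -0.0]
contact_force: [-4.5, 1.3, 9.9]
grip_width: 0.0267
gripper_force: 31.6
```

Request:
send_rows(plan=[[0.035,-0.067,0,0],[0.045,-0.141,0,0],[0.029,-0.215,0,0],[-0.012,-0.278,0,0],[-0.072,-0.324,0,0]])

```text
t: 10.45
eef_pos: [0.6162, 0.1269, 0.1539]
tcp_rot: [0.001, 1.0, -0.0, 0.001]
contact_force: [-1.8, -5.9, 9.1]
grip_width: 0.0274
gripper_force: 31.6
```

```bash
python3 - <<'E'
from h import *
print(post('s5.png'))
s=arm.observe(); p=np.array(s['eef_pos'])[:2]-[.5864,.069]; print('crank',np.degrees(np.arctan2(p[1],p[0])),np.hypot(*p),s['contact_force'])
E
```

```text
(10.45, [(10, [291.7, 251.8], 0.1284, 359.75), (39, [354.0, 267.0], 0.1142, 241.55), (30, [344.0, 291.0], 0.099, 184.93), (13, [339.2, 297.8], 0.1082, 169.29)])
crank 67.38772572705182 0.06491125336741226 [-6.22175278 -1.8549274  15.03290091]
```

```bash
python3 add.py "20x10 p 20x10 p" 9.4,515 10.45,601.55
python3 - <<'E'
import sim; from sim import *
# fit only later data, free state at 6.25
o=np.array(L['obs']); k=4
segs=[]; t=T0
for s in L['segs']:
    if t>8.35-1e-6: segs.append(s)
    t+=s[0]
o=o[o[:,0]>8.3]
for I in(.0224,.03,.038,.0448):
    def res(x):
        t,th,w=sim.sim(I,x[0],segs,x[1],x[2],t0=8.35); return np.interp(o[:,0],t,th)-o[:,1]
    r=least_squares(res,[.07,432,1.3],diff_step=1e-3); x=r.x; t,th,w=sim.sim(I,x[0],segs+expand(['20x20']),x[1],x[2],t0=8.35)
    print(I,x,r.fun.round(2),'w now',w[np.searchsorted(t,10.5)],w.max(),w[-1])
E
python3 sim.py 20x10; python3 plan.py 20.5x30
```

```text
I,Ts,th0 [4.480000e-02 7.090000e-02 2.726034e+02] res [ 8.95 -0.86 -6.22 -1.89 -1.14 -3.63  0.62  4.17  1.08  0.42]
10.50:610/13.5  10.60:618/13.8  10.70:626/14.0  10.80:635/14.2  10.90:644/14.4  11.00:652/14.6  11.10:661/14.7  11.20:670/14.8  11.30:679/15.0  11.40:688/15.1  11.50:697/15.2  [[-0.073, -0.023, 0, 0], [-0.15, -0.018, 0, 0], [-0.221, 0.013, 0, 0], [-0.276, 0.067, 0, 0], [-0.309, 0.136, 0, 0]]
[[-0.006, 0.077, 0, 0], [0.015, 0.151, 0, 0], [0.06, 0.213, 0, 0], [0.125, 0.256, 0, 0], [0.2, 0.273, 0, 0]]
[[0.076, -0.011, 0, 0], [0.144, -0.047, 0, 0], [0.195, -0.105, 0, 0], [0.222, -0.177, 0, 0], [0.223, -0.254, 0, 0]]
[[-0.027, -0.073, 0, 0], [-0.077, -0.131, 0, 0], [-0.145, -0.168, 0, 0], [-0.221, -0.179, 0, 0], [-0.297, -0.163, 0, 0]]
[[-0.064, 0.042, 0, 0], [-0.111, 0.104, 0, 0], [-0.132, 0.178, 0, 0], [-0.126, 0.255, 0, 0], [-0.094, 0.325, 0, 0]]
[[0.055, 0.054, 0, 0], [0.125, 0.086, 0, 0], [0.202, 0.091, 0, 0], [0.276, 0.068, 0, 0], [0.337, 0.022, 0, 0]]
phi 1757.5Traceback (most recent call last):
  File "<stdin>", line 12, in <module>
    return func(*args, **kwargs)
    vector_fun = VectorFunction(
        fun_wrapped,
    ...<6 lines>...
        workers=workers
    )
    self._update_fun()
    ~~~~~~~~~~~~~~~~^^
    self.f = self.fun_wrapped(xp_copy(self.x))
             ~~~~~~~~~~~~~~~~^^^^^^^^^^^^^^^^^
    return np.atleast_1d(self.fun(x))
                         ~~~~~~~~^^^
    return self.f(x, *self.args, **self.kwargs)
           ~~~~~~^^^^^^^^^^^^^^^^^^^^^^^^^^^^^^
  File "<stdin>", line 11, in res
AttributeError: 'function' object has no attribute 'sim'
```

Request:
send_rows(plan=[[-0.073,-0.023,0,0],[-0.15,-0.018,0,0],[-0.221,0.013,0,0],[-0.276,0.067,0,0],[-0.309,0.136,0,0]])

```text
t: 11.0
eef_pos: [0.5237, 0.087, 0.1539]
tcp_rot: [-0.001, 1.0, 0.001, 0.002]
contact_force: [5.6, -0.4, -0.1]
grip_width: 0.0273
gripper_force: 31.2
```

Request:
send_rows(plan=[[-0.006,0.077,0,0],[0.015,0.151,0,0],[0.06,0.213,0,0],[0.125,0.256,0,0],[0.2,0.273,0,0]])

```text
t: 11.5
eef_pos: [0.5837, 0.0037, 0.1539]
tcp_rot: [-0.0, 1.0, -0.001, -0.0]
contact_force: [-0.5, 5.0, 6.4]
grip_width: 0.0271
gripper_force: 31.6
```

Request:
send_rows(plan=[[0.076,-0.011,0,0],[0.144,-0.047,0,0],[0.195,-0.105,0,0],[0.222,-0.177,0,0],[0.223,-0.254,0,0]])

```text
t: 12.0
eef_pos: [0.6506, 0.0805, 0.1539]
tcp_rot: [0.0, 1.0, -0.001, -0.0]
contact_force: [-6.5, -3.1, 12.8]
grip_width: 0.0272
gripper_force: 32.0
```

```bash
python3 - <<'E'
from h import *
print(post('s6.png'))
E
```

```text
(12.0, [(46, [287.0, 261.7], 0.1134, 20.0), (42, [345.4, 290.9], 0.102, 186.64), (10, [337.7, 296.9], 0.1033, 168.29)])
```

Request:
send_rows(plan=[[-0.027,-0.073,0,0],[-0.077,-0.131,0,0],[-0.145,-0.168,0,0],[-0.221,-0.179,0,0],[-0.297,-0.163,0,0]])

```text
t: 12.55
eef_pos: [0.5617, 0.1292, 0.1539]
tcp_rot: [0.0, 1.0, 0.0, 0.002]
contact_force: [3.9, -7.2, 3.4]
grip_width: 0.0272
gripper_force: 31.4
```

Request:
send_rows(plan=[[-0.064,0.042,0,0],[-0.111,0.104,0,0],[-0.132,0.178,0,0],[-0.126,0.255,0,0],[-0.094,0.325,0,0]])

```text
t: 13.05
eef_pos: [0.5326, 0.032, 0.1539]
tcp_rot: [-0.001, 1.0, 0.0, 0.0]
contact_force: [3.1, 3.7, 3.1]
grip_width: 0.0274
gripper_force: 31.4
```

Request:
send_rows(plan=[[0.055,0.054,0,0],[0.125,0.086,0,0],[0.202,0.091,0,0],[0.276,0.068,0,0],[0.337,0.022,0,0]])

```text
t: 13.55
eef_pos: [0.6346, 0.025, 0.1539]
tcp_rot: [-0.0, 1.0, -0.001, -0.0]
contact_force: [-4.2, 2.1, 10.3]
grip_width: 0.0273
gripper_force: 32.0
```

```bash
python3 - <<'E'
from h import *
print(post('s7.png'))
s=arm.observe(); p=np.array(s['eef_pos'])[:2]-[.5864,.069]; print('crank',np.degrees(np.arctan2(p[1],p[0])),np.hypot(*p),s['contact_force'])
E
```

```text
(13.55, [(12, [291.5, 251.5], 0.1298, 359.57), (34, [343.9, 290.8], 0.0983, 185.1), (59, [335.7, 300.9], 0.1132, 161.65)])
crank -36.92839937950803 0.06504934683498553 [ 5.13344089  1.64802233 -0.39783472]
```

```bash
python3 add.py "20.5x15 p 20.5x15 p" 12.0,740 13.55,879; python3 sim.py 20.5x3; echo; python3 plan.py 20.5x30
```

```text
I,Ts,th0 [3.460000e-02 7.380000e-02 2.740252e+02] res [10.38  0.7  -6.22 -4.62 -2.25 -2.71  0.67  1.73  0.23  2.09  0.06  0.48]
13.60:886/13.8  13.70:894/14.1  13.80:902/14.4  13.90:911/14.6  
[[0.041, -0.066, 0, 0], [0.057, -0.141, 0, 0], [0.045, -0.217, 0, 0], [0.008, -0.284, 0, 0], [-0.051, -0.334, 0, 0]]
[[-0.073, -0.026, 0, 0], [-0.15, -0.025, 0, 0], [-0.222, 0.003, 0, 0], [-0.279, 0.054, 0, 0], [-0.315, 0.122, 0, 0]]
[[-0.01, 0.077, 0, 0], [0.008, 0.152, 0, 0], [0.05, 0.216, 0, 0], [0.113, 0.261, 0, 0], [0.187, 0.281, 0, 0]]
[[0.077, -0.007, 0, 0], [0.147, -0.04, 0, 0], [0.2, -0.096, 0, 0], [0.23, -0.167, 0, 0], [0.234, -0.244, 0, 0]]
[[-0.023, -0.073, 0, 0], [-0.071, -0.134, 0, 0], [-0.137, -0.174, 0, 0], [-0.213, -0.188, 0, 0], [-0.289, -0.175, 0, 0]]
[[-0.066, 0.039, 0, 0], [-0.115, 0.098, 0, 0], [-0.14, 0.171, 0, 0], [-0.138, 0.248, 0, 0], [-0.108, 0.32, 0, 0]]
phi 2372.5
```

Request:
send_rows(plan=[[0.041,-0.066,0,0],[0.057,-0.141,0,0],[0.045,-0.217,0,0],[0.008,-0.284,0,0],[-0.051,-0.334,0,0]])

```text
t: 14.1
eef_pos: [0.6189, 0.1253, 0.1539]
tcp_rot: [0.001, 1.0, -0.0, 0.0]
contact_force: [-2.5, -5.4, 9.9]
grip_width: 0.027
gripper_force: 32.1
```

Request:
send_rows(plan=[[-0.073,-0.026,0,0],[-0.15,-0.025,0,0],[-0.222,0.003,0,0],[-0.279,0.054,0,0],[-0.315,0.122,0,0]])

```text
t: 14.6
eef_pos: [0.5246, 0.0897, 0.1539]
tcp_rot: [-0.001, 1.0, 0.001, 0.002]
contact_force: [6.1, -0.5, 0.8]
grip_width: 0.0275
gripper_force: 31.3
```

Request:
send_rows(plan=[[-0.01,0.077,0,0],[0.008,0.152,0,0],[0.05,0.216,0,0],[0.113,0.261,0,0],[0.187,0.281,0,0]])

```text
t: 15.1
eef_pos: [0.5807, 0.0039, 0.1539]
tcp_rot: [-0.0, 1.0, -0.001, 0.0]
contact_force: [-0.2, 4.8, 5.1]
grip_width: 0.0274
gripper_force: 31.7
```

Request:
send_rows(plan=[[0.077,-0.007,0,0],[0.147,-0.04,0,0],[0.2,-0.096,0,0],[0.23,-0.167,0,0],[0.234,-0.244,0,0]])

```text
t: 15.6
eef_pos: [0.651, 0.0777, 0.1539]
tcp_rot: [0.0, 1.0, -0.001, -0.0]
contact_force: [-6.8, -2.4, 12.2]
grip_width: 0.0273
gripper_force: 32.1
```

Request:
send_rows(plan=[[-0.023,-0.073,0,0],[-0.071,-0.134,0,0],[-0.137,-0.174,0,0],[-0.213,-0.188,0,0],[-0.289,-0.175,0,0]])

```text
t: 16.1
eef_pos: [0.5642, 0.1302, 0.1539]
tcp_rot: [0.0, 1.0, 0.0, 0.001]
contact_force: [3.5, -6.8, 4.4]
grip_width: 0.0275
gripper_force: 31.6
```

Request:
send_rows(plan=[[-0.066,0.039,0,0],[-0.115,0.098,0,0],[-0.14,0.171,0,0],[-0.138,0.248,0,0],[-0.108,0.32,0,0]])

```text
t: 16.6
eef_pos: [0.531, 0.0345, 0.1539]
tcp_rot: [-0.001, 1.0, 0.001, 0.0]
contact_force: [2.6, 3.3, 3.2]
grip_width: 0.0271
gripper_force: 31.5
```

```bash
python3 - <<'E'
from h import *
print(post('s8.png'))
s=arm.observe(); p=np.array(s['eef_pos'])[:2]-[.5864,.069]; print('crank',np.degrees(np.arctan2(p[1],p[0])),np.hypot(*p),s['contact_force'])
E
```

```text
(16.6, [(13, [291.4, 251.6], 0.1297, 359.84), (36, [344.1, 291.0], 0.0993, 185.18), (50, [290.2, 293.8], 0.1159, 88.26), (10, [337.3, 297.1], 0.1033, 167.5)])
crank -142.7873618386805 0.0650941126927388 [ 2.93793878 -3.46792574  0.51349394]
```

```bash
python3 add.py "20.5x30 p" 16.6,1168.26; python3 sim.py 20x20; echo; python3 plan.py 20x20
```

```text
I,Ts,th0 [3.520000e-02 7.370000e-02 2.739964e+02] res [10.35  0.65 -6.2  -4.47 -2.27 -2.88  0.54  1.72  0.38  2.45 -0.28  0.12
  0.47]
16.65:1173/14.1  16.75:1181/14.3  16.85:1190/14.4  16.95:1198/14.6  17.05:1207/14.7  17.15:1216/14.8  17.25:1225/14.9  17.35:1234/14.9  17.45:1243/15.0  17.55:1252/15.1  17.65:1261/15.1  17.75:1270/15.2  17.85:1279/15.2  17.95:1288/15.2  18.05:1297/15.3  18.15:1307/15.3  18.25:1316/15.3  18.35:1325/15.3  18.45:1334/15.4  18.55:1343/15.4  18.65:1353/15.4  
[[0.05, 0.055, 0, 0], [0.117, 0.09, 0, 0], [0.192, 0.1, 0, 0], [0.265, 0.084, 0, 0], [0.329, 0.043, 0, 0]]
[[0.046, -0.06, 0, 0], [0.068, -0.131, 0, 0], [0.065, -0.207, 0, 0], [0.036, -0.276, 0, 0], [-0.015, -0.332, 0, 0]]
[[-0.067, -0.034, 0, 0], [-0.141, -0.044, 0, 0], [-0.215, -0.028, 0, 0], [-0.278, 0.013, 0, 0], [-0.324, 0.072, 0, 0]]
[[-0.022, 0.072, 0, 0], [-0.019, 0.147, 0, 0], [0.01, 0.217, 0, 0], [0.06, 0.272, 0, 0], [0.127, 0.307, 0, 0]]
phi 2772.5
```

Request:
send_rows(plan=[[0.05,0.055,0,0],[0.117,0.09,0,0],[0.192,0.1,0,0],[0.265,0.084,0,0],[0.329,0.043,0,0]])

```text
t: 17.15
eef_pos: [0.6307, 0.021, 0.1539]
tcp_rot: [-0.0, 1.0, -0.001, -0.0]
contact_force: [-4.6, 1.9, 9.3]
grip_width: 0.0271
gripper_force: 32.1
```

Request:
send_rows(plan=[[0.046,-0.06,0,0],[0.068,-0.131,0,0],[0.065,-0.207,0,0],[0.036,-0.276,0,0],[-0.015,-0.332,0,0]])

```text
t: 17.65
eef_pos: [0.6256, 0.121, 0.1538]
tcp_rot: [0.001, 1.0, -0.0, 0.0]
contact_force: [-3.3, -5.6, 11.8]
grip_width: 0.0272
gripper_force: 32.2
```

Request:
send_rows(plan=[[-0.067,-0.034,0,0],[-0.141,-0.044,0,0],[-0.215,-0.028,0,0],[-0.278,0.013,0,0],[-0.324,0.072,0,0]])

```text
t: 18.15
eef_pos: [0.529, 0.0999, 0.1539]
tcp_rot: [-0.0, 1.0, 0.001, 0.002]
contact_force: [6.8, -2.1, -0.2]
grip_width: 0.0273
gripper_force: 31.2
```

Request:
send_rows(plan=[[-0.022,0.072,0,0],[-0.019,0.147,0,0],[0.01,0.217,0,0],[0.06,0.272,0,0],[0.127,0.307,0,0]])

```text
t: 18.65
eef_pos: [0.5666, 0.0067, 0.1539]
tcp_rot: [-0.0, 1.0, -0.0, -0.0]
contact_force: [-0.2, 5.7, 4.9]
grip_width: 0.0277
gripper_force: 31.6
```

```bash
python3 - <<'E'
from h import *
print(post('s9.png'))
s=arm.observe(); p=np.array(s['eef_pos'])[:2]-[.5864,.069]; print('crank',np.degrees(np.arctan2(p[1],p[0])),np.hypot(*p),s['contact_force'])
E
```

```text
(18.65, [(13, [291.4, 251.6], 0.1297, 359.84), (39, [342.0, 254.1], 0.113, 275.1), (42, [344.8, 290.8], 0.1004, 186.33), (12, [337.3, 297.1], 0.1033, 167.57)])
crank -103.08452809528569 0.0651429739303451 [ 4.86608947 -3.61707228  2.37019057]
```

```bash
python3 add.py "20x20 p" 18.65,1355.1; for s in "20x4 16 12 9 6 3 0 0 0 0 0" "20x5 16 12 8 4 2 0 0 0 0 0" "20x6 14 8 4 2 1 0 0 0 0"; do python3 sim.py $s; echo; done
```

```text
I,Ts,th0 [3.620000e-02 7.350000e-02 2.740123e+02] res [10.36  0.63 -6.14 -4.22 -2.31 -3.21  0.22  1.56  0.46  2.84  0.74 -0.93
  0.22  0.47]
18.70:1358/13.4  18.80:1367/13.7  18.90:1375/13.9  19.00:1383/14.1  19.10:1392/14.3  19.20:1400/13.7  19.30:1408/12.4  19.40:1415/10.6  19.50:1421/8.5  19.60:1425/6.1  19.70:1428/3.4  19.80:1429/1.1  19.90:1429/0.0  20.00:1429/0.0  20.10:1429/0.0  
I,Ts,th0 [3.620000e-02 7.350000e-02 2.740123e+02] res [10.36  0.63 -6.14 -4.22 -2.31 -3.21  0.22  1.56  0.46  2.84  0.74 -0.93
  0.22  0.47]
18.70:1358/13.4  18.80:1367/13.7  18.90:1375/13.9  19.00:1383/14.1  19.10:1392/14.3  19.20:1400/14.4  19.30:1409/13.8  19.40:1417/12.5  19.50:1424/10.5  19.60:1429/8.0  19.70:1433/5.5  19.80:1436/2.9  19.90:1437/0.6  20.00:1437/0.0  20.10:1437/0.0  20.20:1437/0.0  
I,Ts,th0 [3.620000e-02 7.350000e-02 2.740123e+02] res [10.36  0.63 -6.14 -4.22 -2.31 -3.21  0.22  1.56  0.46  2.84  0.74 -0.93
  0.22  0.47]
18.70:1358/13.4  18.80:1367/13.7  18.90:1375/13.9  19.00:1383/14.1  19.10:1392/14.3  19.20:1400/14.4  19.30:1409/14.6  19.40:1418/13.5  19.50:1425/11.5  19.60:1431/8.9  19.70:1436/6.2  19.80:1439/3.7  19.90:1440/1.3  20.00:1440/0.0  20.10:1440/0.0  20.20:1440/0.0
```

```bash
python3 plan.py 20x5 16 12 8 4 2 0x3
```

```text
[[0.075, 0.01, 0, 0], [0.148, -0.006, 0, 0], [0.212, -0.047, 0, 0], [0.258, -0.107, 0, 0], [0.28, -0.178, 0, 0]]
[[-0.0, -0.061, 0, 0], [-0.012, -0.105, 0, 0], [-0.024, -0.132, 0, 0], [-0.032, -0.145, 0, 0], [-0.036, -0.151, 0, 0]]
[[-0.0, -0.0, 0, 0], [-0.0, -0.0, 0, 0], [-0.0, -0.0, 0, 0]]
phi 2914.5
```

Request:
send_rows(plan=[[0.075,0.01,0,0],[0.148,-0.006,0,0],[0.212,-0.047,0,0],[0.258,-0.107,0,0],[0.28,-0.178,0,0]])

```text
t: 19.2
eef_pos: [0.6511, 0.0608, 0.1539]
tcp_rot: [0.0, 1.0, -0.001, -0.0]
contact_force: [-5.6, -0.6, 11.0]
grip_width: 0.0271
gripper_force: 32.0
```

Request:
send_rows(plan=[[0,-0.061,0,0],[-0.012,-0.105,0,0],[-0.024,-0.132,0,0],[-0.032,-0.145,0,0],[-0.036,-0.151,0,0]])

```text
t: 19.7
eef_pos: [0.6391, 0.107, 0.1539]
tcp_rot: [-0.0, 1.0, 0.0, -0.0]
contact_force: [-1.2, -0.7, 7.9]
grip_width: 0.0277
gripper_force: 32.1
```

Request:
send_rows(plan=[[0,0,0,0],[0,0,0,0],[0,0,0,0]])

```text
t: 20.0
eef_pos: [0.6397, 0.1062, 0.1539]
tcp_rot: [0.0, 1.0, -0.0, 0.0]
contact_force: [-2.2, -1.1, 7.3]
grip_width: 0.0274
gripper_force: 32.0
```

```bash
python3 - <<'E'
from h import *
print(post('s10.png'))
print(post())
a=cv2.imread('pics/s10.png'); cv2.imwrite('pics/c10.png',cv2.resize(a[215:345,255:385],None,fx=4.5,fy=4.5,interpolation=cv2.INTER_CUBIC))
f=grab('top'); save(f,'t10.png')
E
```

```text
(20.0, [(9, [291.0, 252.0], 0.1293, 0.75), (35, [344.3, 290.7], 0.099, 185.87), (12, [337.1, 297.4], 0.104, 166.85)])
(20.05, [(8, [291.1, 252.1], 0.1286, 0.78), (34, [344.2, 291.2], 0.1, 184.78), (10, [336.9, 297.3], 0.1034, 166.72)])
```

View pics/c10.png

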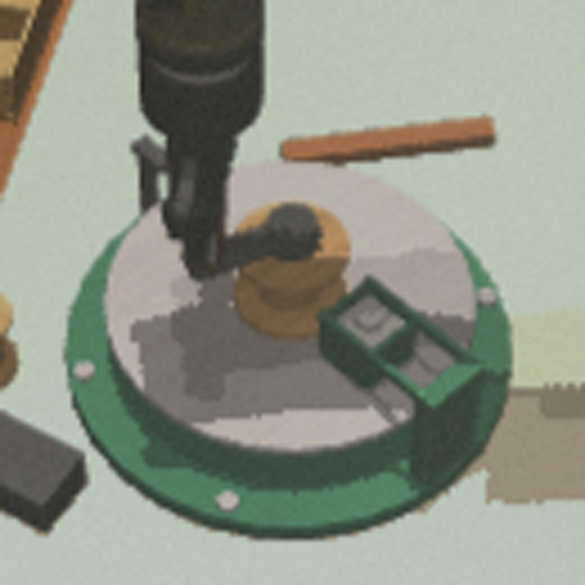

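The crop shows the pointer at (150,165) and the gripper at (195,200), which hides the place where the post should be. I'll check the top camera.

```bash
python3 - <<'E'
import cv2
a=cv2.imread('pics/t10.png'); cv2.imwrite('pics/ct10.png',cv2.resize(a[170:310,215:365],None,fx=4,fy=4,interpolation=cv2.INTER_CUBIC))
E
```

```text
(no output)
```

View pics/ct10.png

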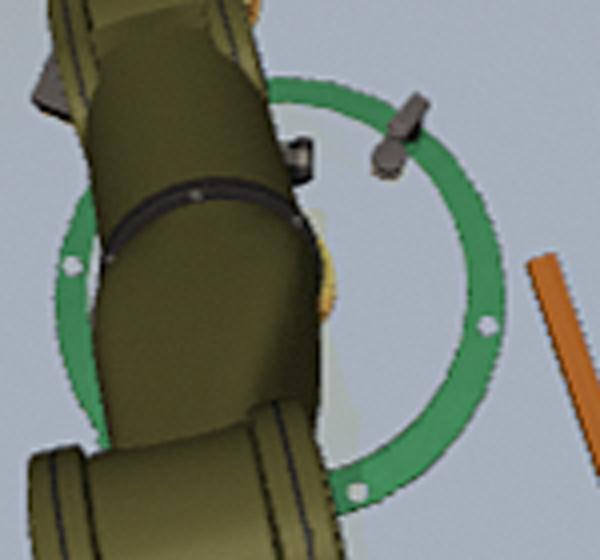

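The post's head at (388,157) stands right at the pointer's tip at (400,135). I'll measure the remaining offset.

```bash
python3 - <<'E'
from h import *
for k in range(2):
    f=grab('top'); im=f['image']; P=cloud(f); X=P[:,:,:2]-AX; R=np.hypot(X[:,:,0],X[:,:,1])
    I,J=np.indices((480,640)); b=(J>302)&(J<330)&(I<225)&(I>185)
    for n,lo,hi,z in(('post',.1,.126,.097),('ptr',.135,.17,.099)):
        m=b&(P[:,:,2]>.08)&(P[:,:,2]<.11)&(R>lo)&(R<hi); v,u=np.nonzero(m); p=onz(f,u.mean(),v.mean(),z)[:2]; d=p-AX
        print(n,len(u),u.mean().round(1),v.mean().round(1),p.round(4),np.hypot(*d).round(4),np.degrees(np.arctan2(d[1],d[0])).round(2))
    print([tuple(np.round(onz(f,215+388/4,170+y/4,.097)[:2]-AX,4)) for y in (154,157)])
print(arm.observe()['t'])
E
```

```text
post 54 312.1 208.6 [ 0.6765 -0.0053] 0.1163 -39.71
ptr 55 317.7 197.5 [ 0.7068 -0.0194] 0.1489 -36.42
[(np.float64(0.0896), np.float64(-0.0739)), (np.float64(0.0876), np.float64(-0.074))]
post 52 312.2 208.6 [ 0.6763 -0.0054] 0.1163 -39.8
ptr 54 317.7 197.6 [ 0.7067 -0.0193] 0.1487 -36.43
[(np.float64(0.0896), np.float64(-0.0739)), (np.float64(0.0876), np.float64(-0.074))]
20.25
```

```bash
python3 - <<'E'
from sim import *
for s in ("10 16 10","10 18 12","10 18 18 8","10 20 18 6","14 20 20 10"):
    o=[round(sim(I,Ts,expand(s.split()+['0x8']),0)[1][-1],1) for I,Ts in((.036,.0735),(.036,.068),(.03,.073),(.044,.0735))]; print(s,o)
E
```

```text
10 16 10 [np.float64(1.2), np.float64(1.7), np.float64(1.5), np.float64(1.0)]
10 18 12 [np.float64(2.0), np.float64(2.6), np.float64(2.4), np.float64(1.7)]
10 18 18 8 [np.float64(4.1), np.float64(5.1), np.float64(4.8), np.float64(3.5)]
10 20 18 6 [np.float64(4.5), np.float64(5.4), np.float64(5.2), np.float64(3.8)]
14 20 20 10 [np.float64(7.6), np.float64(8.8), np.float64(8.8), np.float64(6.6)]
```

```bash
python3 plan.py 10 18 14 0 0
```

```text
[[-0.024, -0.03, 0, 0], [-0.079, -0.07, 0, 0], [-0.128, -0.088, 0, 0], [-0.128, -0.088, 0, 0], [-0.128, -0.088, 0, 0]]
phi 2956.5
```

Request:
send_rows(plan=[[-0.024,-0.03,0,0],[-0.079,-0.07,0,0],[-0.128,-0.088,0,0],[-0.128,-0.088,0,0],[-0.128,-0.088,0,0]])

```text
t: 20.75
eef_pos: [0.6009, 0.1322, 0.1539]
tcp_rot: [0.0, 1.0, 0.0, 0.0]
contact_force: [-0.8, -1.5, 7.2]
grip_width: 0.0274
gripper_force: 31.9
```

```bash
cat > chk.py <<'E'
from h import *
for k in range(2):
    f=grab('top'); P=cloud(f); X=P[:,:,:2]-AX; R=np.hypot(X[:,:,0],X[:,:,1])
    I,J=np.indices((480,640)); b=(J>302)&(J<330)&(I<225)&(I>185)
    for n,lo,hi,z in(('post',.1,.126,.097),('ptr',.135,.17,.099)):
        m=b&(P[:,:,2]>.08)&(P[:,:,2]<.11)&(R>lo)&(R<hi); v,u=np.nonzero(m); p=onz(f,u.mean(),v.mean(),z)[:2]; d=p-AX
        print(n,len(u),p.round(4),np.hypot(*d).round(4),np.degrees(np.arctan2(d[1],d[0])).round(2))
s=arm.observe(); print(s['t'],s['eef_pos'],s['contact_force'])
E
python3 chk.py
```

```text
post 56 [ 0.6788 -0.0017] 0.1158 -37.58
ptr 56 [ 0.7065 -0.0193] 0.1486 -36.46
post 56 [ 0.6788 -0.0022] 0.1161 -37.8
ptr 56 [ 0.7066 -0.0193] 0.1486 -36.43
20.85 [0.60139661 0.13211638 0.15394155] [-0.63820692 -0.78193965  7.10124537]
```

The post is now about 1.2° (2.4 mm) from dead in line and standing still. I'll release the handle, lift straight up and move clear.

Request:
send_rows(plan=[[0,0,0,0],[0,0,0,0],[0,0,0,0],[0,0,0,0],[0,0,0,0]], grip=0)

```text
t: 21.35
eef_pos: [0.6011, 0.1321, 0.153]
tcp_rot: [0.0, 1.0, -0.0, -0.0]
contact_force: [-1.0, 0.8, 0.8]
grip_width: 0.0851
gripper_force: 0.0
```

Request:
send_rows(plan=[[0,0,-0.05,0],[0,0,-0.15,0],[0,0,-0.27,0],[0,0,-0.4,0],[0,0,-0.5,0]])

```text
t: 21.85
eef_pos: [0.6017, 0.1321, 0.3057]
tcp_rot: [-0.0, 1.0, -0.0, 0.001]
contact_force: [0.0, 0.1, -0.1]
grip_width: 0.0851
gripper_force: 0.0
```

Request:
send_rows(plan=[[-0.04,0.1,0,0],[-0.08,0.23,0,0],[-0.12,0.36,0,0],[-0.17,0.5,0,0],[-0.2,0.63,0,0]])

```text
t: 22.35
eef_pos: [0.5398, -0.0589, 0.3034]
tcp_rot: [0.0, 1.0, -0.0, -0.0]
contact_force: [0.3, 0.4, 0.4]
grip_width: 0.0856
gripper_force: 0.0
```

Request:
send_rows(plan=[[-0.04,0.13,0,0],[-0.08,0.26,0,0],[-0.1,0.35,0,0],[-0.1,0.35,0,0],[-0.1,0.35,0,0]])

```text
t: 22.85
eef_pos: [0.511, -0.1623, 0.3033]
tcp_rot: [-0.0, 1.0, -0.001, 0.0]
contact_force: [0.8, 0.9, -0.4]
grip_width: 0.085
gripper_force: 0.0
```

```bash
python3 chk.py; python3 - <<'E'
from h import *
f=grab('top'); save(f,'end.png')
E
```

```text
post 54 [ 0.6789 -0.0023] 0.1163 -37.81
ptr 54 [ 0.707  -0.0196] 0.1491 -36.43
post 54 [ 0.6789 -0.0023] 0.1163 -37.81
ptr 55 [ 0.7068 -0.0194] 0.1489 -36.42
22.95 [ 0.51162788 -0.16049312  0.30327194] [-0.40624629  0.68563549 -0.40448517]
```

View pics/end.png

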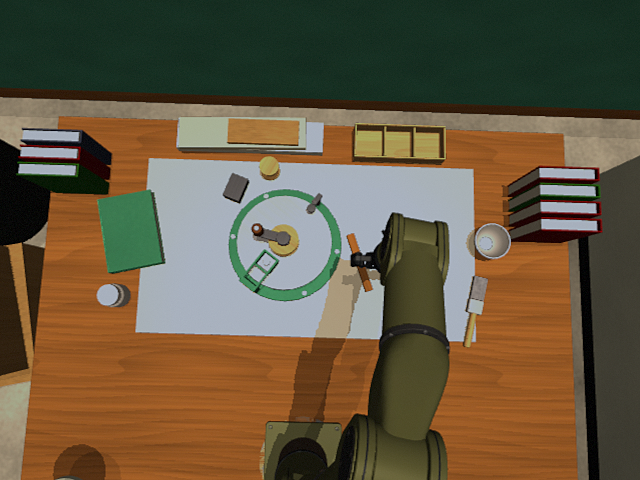

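The final picture shows the post at the pointer's tip (312,207), the handle free at (258,230), the arm off to the right and the other items where they started.

```bash
python3 -c "
from station import arm; print(arm.close_job())"
```

```text
the job is handed in; nothing more can be done
None
```

The job is handed in: the platter averaged about 15–16 turns a minute for roughly 8 s, by camera timing. It then came to rest with the post about 2–3 mm from dead in line with the pointer, the crank was released and the arm moved clear, all in about 23 s.

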